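# Press and slide a work pallet under the hold-down spring of a gluing jig

### The job

Load the work pallet into the gluing jig: with closed fingertips push it forward along the channel onto the sprung bed, press it down hard there and, still pressing, slide it under the two lugs and the leaf spring until it is fully home at the end stop and the bed has sprung up again behind it. Only press and push it, do not pick it up or tip it, leave everything else on the desk where it is, and finish with the hand clear.

Things in the scene. Friction and masses are not known exactly. Their poses are not given: they have to be found in the camera images.
- jig: Wooden gluing jig fixed to the desk: a straight channel 87 mm wide, 265 long, side walls 12 thick. Origin: on the desk, on the channel's centre line, level with the lugs' entry face. x: along the channel, the way the pallet travels; z up. Along x (mm): fixed apron -140 to -94, top 22.5 high; sprung bed -93.5 to -1.5; fixed floor 0 to 96, top 14 high; end stop. Walls 30 high up to x 0, then 40.
- lugs (a point): Point midway between the two aluminium lugs, at their entry face, level with their undersides (28.5 mm above the desk). The lugs (jig x 0 to 10 mm, top 40 high) sit on the side walls and reach inward to 26 mm off the centre line: a pallet on the raised bed is 6 mm too high to pass below them. The 52 mm between them, and the channel's middle all along, are open from above.
- stop_face (a point): Centre of the bottom edge of the end stop's face, at the end of the fixed floor (jig x 96 mm, 14 mm above the desk). The stop is 36 mm high and spans the channel; the pallet's front edge meets it when home.
- bed_top (a point): Centre of the top face of the sprung bed, an aluminium plate 92 x 83 mm in the channel before the lugs; 22.5 mm above the desk when up, level with the apron.
- bed (a joint): How far the sprung bed is pressed down, in m: 0 up, 0.008 fully down (hard stop, its top then 14.5 mm above the desk, 0.5 above the fixed floor). It moves straight down, starts to give at 4.5 N and takes 10 N to go fully down (the pallet's weight alone does not move it); it springs back by itself.
- spring_bend (a point): Midway between the lowest bends of the steel leaf spring's two blades (jig x 38 mm, 23 mm above the desk at rest). The spring is a fork mounted on the end stop: blades 12 mm wide, 28 to 40 mm off the centre line on either side, tips bent up towards the lugs and ending at jig x 14 mm. It drags on the pallet's side margins with about 4 N.
- leaf (a joint): How far the leaf spring is lifted, in rad: 0 at rest, about 0.04 when it rides on the pallet's top.
- pallet_center (a point): Centre of the work pallet's plate, half-way up it: a loose plywood plate 90 mm long (x), 84 wide, 12 thick, 90 to 180 g, in the channel before the lugs, partly on the apron, partly on the raised bed. Axes as the jig's. Home, this point is at jig x 51 mm, 20 mm above the desk; its rear edge must pass jig x -1.5 mm to free the bed.
- press_spot (a point): Point on the pallet's bare top face, on its centre line, 14 mm behind its centre: a good place to press. A wooden thumb bar runs across the top (40 mm wide, 7 high, 6 long, its rear face 18 mm ahead of this point); pushing it carries the pallet forward. The 49 mm of top behind the bar are bare; in front of it a lilac foam wall piece is glued on (22 x 36 mm, 12 high).
- pallet: The work pallet as a whole, origin at the centre of the underside of its plate, axes as the jig's. Plywood and channel are waxed and slide easily (friction about 0.35). Sizes: see pallet_center and press_spot.
- pot_a: Bystander: small paint pot with black cap, 31 mm across, 45 high, near the jig. Origin under its centre.
- pot_b: Bystander: small paint pot with white cap, 31 mm across, 45 high, near the jig. Origin under its centre.
- tin: Bystander: flat round tin, 54 mm across, 24 high, near the jig. Origin under its centre.
- glue: Bystander: white glue bottle with red cap, 48 mm across, 120 high. Origin under its centre.
- driver: Bystander: screwdriver lying, 170 mm long. Origin under its middle.
- foam: Bystander: lilac foam block 90 x 60 x 35 mm. Origin under its centre.
- brush: Bystander: paint brush lying, 180 mm long. Origin under its middle.
There are look-alikes about, which are no part of the job. Of the things shaped like the pallet, the wooden one is meant.

How it is judged:
On the way, in this order (a step that is already met when the one before it is completed fails the run):
1. the fingertips press the pallet and the bed down in front of the lugs (value of joint bed above 0.005 m and contact force between the fingers and pallet above 4 N and x of pallet_center in the frame of jig below -0.03 m), for 0.05 s.
2. still pressed down, the pallet is half-way under the lugs and lifts the leaf spring (value of joint bed above 0.004 m and contact force between the fingers and pallet above 4 N and x of pallet_center in the frame of jig above 0 m and value of joint leaf above 0.02 rad), for 0.05 s.
At the end, for the whole second after the job is handed in: The pallet lies flat (within 0.06 rad) on the jig's floor at the end stop (its centre within 4.5 mm of the place where it touches the stop), under the lugs and the leaf spring, which rides on it (lifted more than 0.02 rad); the bed is up again behind it (within 1.5 mm) and the pallet is at rest (x of pallet_center in the frame of jig between 0.0465 and 0.056 m and z of pallet_center in the frame of jig below 0.023 m and value of joint bed below 0.0015 m and value of joint leaf above 0.02 rad and angle between pallet_center's own z axis and vertical below 0.06 rad and linear speed of pallet below 0.01 m/s).
It fails at once if the pallet is lifted more than 13 mm above the raised bed, out of the channel (z of pallet_center in the frame of jig above 0.042 m).
It fails at once if the pallet is tipped by more than 0.35 rad (angle between pallet_center's own z axis and vertical above 0.35 rad).
It fails at once if a bystander is moved by more than 20 mm (distance of any of pot_a, pot_b, tin, glue, driver, foam, brush from where it was at the start of the episode above 0.02 m).
It also fails if it takes over 48 s, if anything falls off the work surface, if the arm or the gripper's body presses on something with over 40 N, if the wrist force passes 120 N, or if a joint passes its speed limit or range.

### The arm

A 6-joint arm with a two-finger parallel gripper is mounted at the origin on the work surface. World frame = base frame: x ahead of the robot, y to its left, z up, the work surface at z = 0. Lengths are in m, angles in rad, forces in N, time in s.
With the tool pointing down it reaches from about 0.25 to 0.775 m from the base axis. Payload 4 kg.
Tool frame: the origin (TCP) lies at the very end of the fingers, on their centre line; the grasp point (between the pads) lies 19 mm behind it; z points along the fingers, x is the direction in which the jaws open and shut, and the axes are right-handed (so a half turn about z gives the same grasp; the last joint's range is limited). The gripper opens to 94 mm and grips with 3 to 60 N. Pads are 16 mm wide; open, the fingers measure 119 mm over their backs; the gripper's body (75 mm by 177 mm) begins 78 mm behind the grasp point.
Start: joints at [-1.28, 0.087, 1.371, -0, 1.684, -0.103], TCP at [0.211, -0.508, 0.206] pointing down, gripper open.
Joint ranges: [-3.1, 3.1], [-0.76, 2.03], [0.27, 2.55], [-1.08, 4.22], [0.17, 2.65], [-2.57, 2.57]. Speed limits (rad/s): [2.79, 2.79, 3.14, 3.14, 3.14, 3.14].

### API

Orientations are given as a rotation vector (axis times angle).
In Python, from cell import readout, read_camera, arm, models gives the robot as it stands.
- The arm moves only by the tool play_rows, never from a script. Its argument "motion" is a list of rows, each a list of 2 entries, a list of its own where there are three numbers: the shift along the world's x, y, z in mm, then the turn about the world's z in degrees. A call has 1 to 5 rows; each row shifts and turns the commanded pose from where the row before left it; what a row does not reach is not made up. A row lasts 1/10 s, in which the tool goes at most 50 mm and 8.59 degrees, less where a joint would pass 70% of its speed; a pose out of reach is approached as far as the arm can. A call with a gripper value outside its range is refused whole. "jaw" is the finger opening in mm, from 0 to 94, set as the call begins (left out, the last holds). The fingers move at their own pace and stop on an object; "grip_force" is the grip in N (left out, the last holds). Time passes only in rows, so rows that do not move let the fingers close. It gives the time, the measured TCP pose, the force and the opening at its end, in the units of the state.
- readout.state(): the state, without advancing time (a new reading comes with each control period).
- read_camera(name): name is "side" or "top" or "wrist"; returns a dict with "color" (400x640x3 uint8, red, green, blue), "depth" (400x640 float32, m along the optical axis (not along the pixel's ray), 0 where there is no reading), "fovy" (degrees; the focal length in pixels is half the picture's height over the tangent of half this angle, whatever the lens; pixels are square), "cx", "cy" (the principal point, pixels), "rvec" (rotation vector, rad) and "tvec" (3), from world to camera coordinates, as OpenCV has them. Camera axes: x right, y down, z forward; pixel columns grow to the right and rows downward; lengths in m; the calibration is good to about 2 mm. A picture is of the moment at which its call begins.
- arm.close_job(): hands the job in, once; it reports no verdict.
Trained networks look in a picture, given as the dict that the camera call returned (one of the last four; its "shot" number tells which), for a name from the list of things; names that differ only in an ending like _2 or _b are one class to them, and where a whole thing is asked for, a point or a joint stands for the part that bears it (a point fixed in the world has none). Each returns a list of dicts, best first, with "p" (0 to 1); they miss things now and then, are a little off and sometimes report something else, mostly with a low value. They report only what shows in the picture. A call takes as long as a camera call. They do not tell look-alikes from the thing itself.
- models.masks_of(name, picture): "region" (400x640 bool, what is visible of it) and "position" ([column, row] in pixels, amid what is visible of it).
- models.tip_of(name, picture): "position" ([column, row] in pixels: a listed point, or the origin of a listed thing).
The state is a dict: "t": time; "q": joint angles; "qd": joint speeds; "effort": joint torques, N m; "position": TCP position; "eef_rot": TCP orientation; "force": force on the tool from outside, world axes, zero at the start; "wrist_torque": the same for the moment, N m; "opening": opening from 0.0 (shut) to 1.0 (fully open).
Only numpy, scipy, OpenCV 4.12 (cv2) and the standard library are available. Lean on these libraries where they do the work, as an engineer would, in place of code of your own. Each camera call takes 0.05 s, during which the arm holds its last target.

## Working session

There is one attempt and no reset: what is moved stays moved. The work goes in short steps, Python scripts to look and compute and a tool call to move; the robot and the scene stay as the last step left them, time stands still between calls to the robot, and variables do not carry over. Pictures are saved under pics/ and viewed, and the job is handed in when it is done.

Besides the shell and the picture viewer there is one more tool, called after "Request:" as name(argument=value, ...) on one line, values as JSON. play_rows: Moves the arm, as the interface text tells. Its arguments: {"type":"object","properties":{"motion":{"type":"array","items":{"type":"array"}},"jaw":{"type":"number"},"grip_force":{"type":"number"}},"required":["motion"]}

```bash
mkdir -p pics; cat > h.py <<'E'
import numpy as np,cv2
from cell import readout, read_camera, arm, models
def snap(n,f):
    p=read_camera(n); cv2.imwrite('pics/'+f,p['color'][:,:,::-1]); return p
def cam(p):
    R=cv2.Rodrigues(np.array(p['rvec'],float))[0]; t=np.array(p['tvec'],float).ravel()
    f=200/np.tan(np.radians(p['fovy'])/2); return R,t,f
def proj(p,X):
    R,t,f=cam(p); c=R@np.array(X,float)+t; return [p['cx']+f*c[0]/c[2],p['cy']+f*c[1]/c[2]]
def atz(p,uv,z):
    R,t,f=cam(p); d=R.T@np.array([(uv[0]-p['cx'])/f,(uv[1]-p['cy'])/f,1.]); o=-R.T@t
    return o+d*(z-o[2])/d[2]
def cloud(p):
    R,t,f=cam(p); v,u=np.mgrid[0:400,0:640]; d=p['depth']
    c=np.stack([(u-p['cx'])/f*d,(v-p['cy'])/f*d,d],-1); return (c-t)@R
E
python3 - <<'E'
from h import *
s=readout.state();print(s)
H={'jig':0,'lugs':.0285,'stop_face':.014,'bed_top':.0225,'spring_bend':.023,'pallet_center':.0285,'press_spot':.0345,'pallet':.0225,'pot_a':0,'pot_b':0,'tin':0,'glue':0,'driver':0,'foam':0,'brush':0}
for n in ['top','side','wrist']:
    p=snap(n,n+'1.png');print(n,p['fovy'],p['tvec'])
    for k,z in H.items():
        for r in models.tip_of(k,p)[:3]:
            print(k,round(r['p'],2),np.round(r['position']),np.round(atz(p,r['position'],z)[:2],4))
E
```

```text
{'t': 0.0, 'q': array([-1.28006792e+00,  8.79163672e-02,  1.37220311e+00,  3.16115927e-06,
        1.68360350e+00, -1.03104614e-01]), 'qd': array([-0.00056381, -0.00017456,  0.00052667, -0.0021828 , -0.0002252 ,
       -0.00115379]), 'effort': array([-2.32211874e-03, -3.40181601e+01, -3.02430403e+01,  7.12973555e-02,
        3.30615195e-02, -1.84324545e-04]), 'position': array([ 0.21089193, -0.50738095,  0.20435124]), 'eef_rot': array([-2.61199531e+00,  1.74313751e+00,  2.57318160e-03]), 'force': array([-0.21531954, -0.25621364,  0.785958  ]), 'wrist_torque': array([0.01589417, 0.03957953, 0.01472541]), 'opening': 1.0001704495722277}
top 53.044533385026796 [0.07983012 0.51612777 1.01050139]
jig 0.59 [283. 193.] [0.5828 0.0792]
lugs 0.76 [279. 190.] [0.583  0.0869]
lugs 0.2 [293. 230.] [0.4659 0.0666]
stop_face 0.84 [257. 211.] [0.5395 0.1583]
stop_face 0.44 [268. 196.] [0.5755 0.122 ]
stop_face 0.4 [161. 197.] [0.6227 0.4174]
bed_top 0.67 [294. 178.] [0.6154 0.0399]
spring_bend 0.82 [270. 197.] [0.5712 0.1142]
spring_bend 0.46 [300. 179.] [0.6081 0.025 ]
pallet_center 0.92 [365. 169.
[... 1382 characters left out ...]
pot 0.97 [326. 170.] [ 0.5912 -0.1457]
press_spot 0.96 [381. 221.] [ 0.3772 -0.0282]
pallet 0.87 [363. 285.] [0.3361 0.1587]
pallet 0.72 [321. 176.] [ 0.5961 -0.1262]
pallet 0.7 [375. 183.] [ 0.4569 -0.17  ]
pot_a 0.7 [234. 244.] [0.6583 0.1772]
pot_a 0.58 [323. 203.] [ 0.5486 -0.0534]
pot_b 0.7 [234. 244.] [0.6583 0.1772]
pot_b 0.58 [323. 203.] [ 0.5486 -0.0534]
tin 0.97 [330. 244.] [0.4618 0.0668]
glue 0.84 [232. 353.] [0.485  0.4036]
glue 0.36 [279. 197.] [ 0.6632 -0.0181]
driver 0.76 [416. 151.] [ 0.4243 -0.4013]
foam 0.73 [351. 134.] [ 0.6397 -0.3947]
foam 0.7 [282. 230.] [0.5867 0.0802]
brush 0.89 [166. 328.] [0.6311 0.4232]
wrist 68.47301702863216 [-0.55088259 -0.02540586  0.38989049]
```

View pics/top1.png

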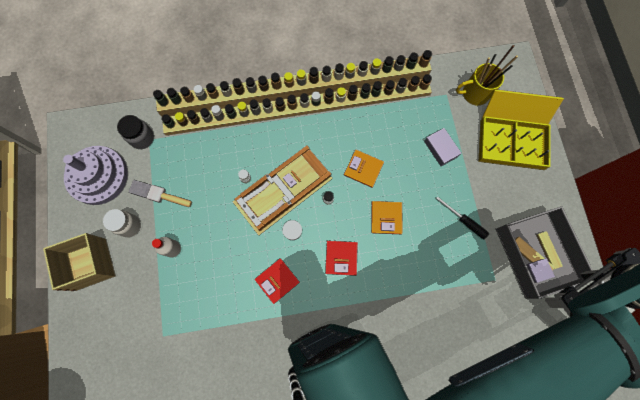

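View pics/side1.png

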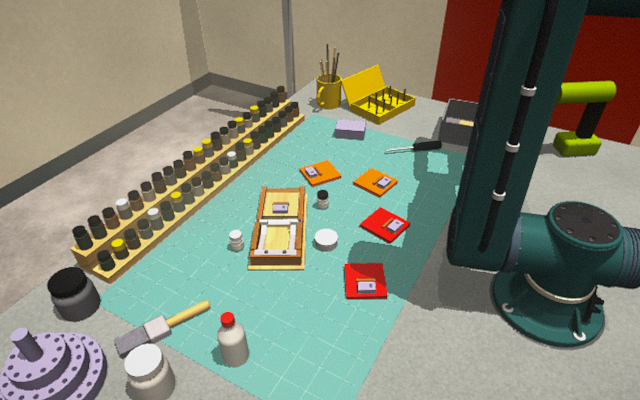

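The jig's channel runs from upper right (330,150) to lower left (235,205) in the top picture. The wooden pallet, at about (291,180), is at its upper-right end. I'll move above the jig for a closer look.

Request:
play_rows(motion=[[[24, 36, 4], 6.6], [[24, 36, 4], 6.6], [[24, 36, 4], 6.6], [[24, 36, 4], 6.6], [[24, 36, 4], 6.6]], jaw=0, grip_force=40)

```text
t: 2.9
position: [0.3317, -0.3265, 0.2258]
eef_rot: [3.002, -0.924, 0.001]
force: [1.2, -1.0, 0.0]
opening: 0.611
```

Request:
play_rows(motion=[[[24, 36, 4], 6.6], [[24, 36, 4], 6.6], [[24, 36, 4], 6.6], [[24, 36, 4], 6.6], [[24, 36, 4], 6.6]])

```text
t: 3.4
position: [0.4518, -0.1463, 0.246]
eef_rot: [3.141, -0.032, 0.001]
force: [0.2, -0.7, 0.3]
opening: 0.184
```

Request:
play_rows(motion=[[[24, 36, 4], 6.6], [[24, 36, 4], 6.6], [[24, 36, 4], 6.6], [[24, 36, 4], 6.6], [[0, 0, 0], 6.6]])

```text
t: 3.9
position: [0.549, 0.0004, 0.2612]
eef_rot: [-3.017, -0.871, -0.002]
force: [-0.4, -0.0, 0.2]
opening: 0.002
```

```bash
python3 - <<'E'
from h import *
s=readout.state();print(s['t'],s['position'],s['eef_rot'],s['force'],s['q'])
p=snap('wrist','w2.png')
R,t,f=cam(p);print(-R.T@t)
H={'jig':0,'lugs':.0285,'stop_face':.014,'bed_top':.0225,'spring_bend':.023,'pallet_center':.0285,'press_spot':.0345,'pallet':.0225,'pot_a':0,'pot_b':0,'tin':0}
for k,z in H.items():
        for r in models.tip_of(k,p)[:3]:
            print(k,round(r['p'],2),np.round(r['position']),np.round(atz(p,r['position'],z)[:2],4))
np.savez('w2.npz',**{k:v for k,v in p.items()})
E
```

```text
3.9 [5.48998514e-01 3.92168271e-04 2.61213423e-01] [-3.01686591e+00 -8.70529453e-01 -1.89610464e-03] [-0.43120258 -0.01185595  0.15419119] [-0.10383295  0.08052135  1.26850105  0.00202235  1.79206579 -0.66523522]
[0.50959208 0.0623142  0.43931329]
jig 0.56 [368. 137.] [0.592  0.0865]
lugs 0.92 [375. 138.] [0.5957 0.0887]
stop_face 0.89 [378.  62.] [0.5442 0.1736]
stop_face 0.29 [294.  98.] [0.4733 0.0738]
pallet_center 0.95 [194. 136.] [ 0.3839 -0.0404]
pallet_center 0.92 [233.   5.] [0.3541 0.127 ]
pallet_center 0.83 [364. 182.] [0.6182 0.03  ]
press_spot 0.93 [232.  12.] [0.3591 0.1184]
press_spot 0.68 [365. 192.] [0.6257 0.0199]
press_spot 0.62 [199. 146.] [ 0.3978 -0.0477]
pallet 0.88 [364. 181.] [0.6181 0.0304]
pallet 0.8 [193. 138.] [ 0.3824 -0.0459]
pallet 0.8 [234.   4.] [0.3524 0.129 ]
pot_a 0.83 [296. 195.] [ 0.5487 -0.045 ]
pot_a 0.66 [438.  98.] [0.6441 0.1836]
pot_b 0.83 [296. 195.] [ 0.5487 -0.045 ]
pot_b 0.66 [438.  98.] [0.6441 0.1836]
tin 0.59 [295.  99.] [0.4744 0.0743]
```

View pics/w2.png

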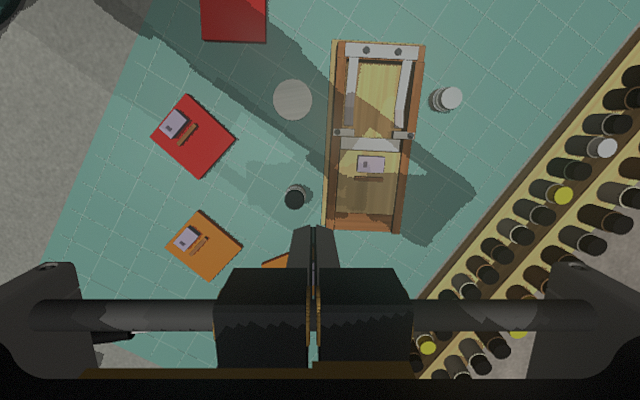

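The wrist view shows the whole channel, with the stop at about (378,50), the lugs at (338/405,134), the thumb bar at (368,178) and the apron end at row 220. I'll enlarge it to pick edges accurately.

```bash
python3 - <<'E'
from h import *
p=dict(np.load('w2.npz'))
c=p['color'][30:245,310:450][:,:,::-1]
c=cv2.convertScaleAbs(c,alpha=1.5,beta=20)
c=cv2.rotate(cv2.resize(c,None,fx=3.7,fy=3.7,interpolation=cv2.INTER_CUBIC),cv2.ROTATE_90_CLOCKWISE)
cv2.imwrite('pics/c2.png',c);print(c.shape)
W=cloud(p)
# height map
z=W[:,:,2]; m=(z>.033)&(z<.048)
from collections import Counter
# walls: fit via minAreaRect of jig points
jig=np.zeros(z.shape,bool); jig[36:240,322:430]=1
P=W[jig&(z>.01)&(z<.06)][:,:2].astype(np.float32)
print(len(P)); 
for zz in (.01,.026,.036):
  P=W[jig&(z>zz)&(z<.055)][:,:2].astype(np.float32); print(zz,len(P),cv2.minAreaRect(P*1000))
E
```

```text
(518, 796, 3)
15460
0.01 15460 ((606.3638305664062, 82.17899322509766), (134.56076049804688, 256.0199279785156), 29.26316261291504)
0.026 9922 ((596.283447265625, 76.60487365722656), (111.33836364746094, 256.0242919921875), 29.342466354370117)
0.036 3317 ((580.3784790039062, 104.92510223388672), (111.23310089111328, 188.1671142578125), 29.398311614990234)
```

View pics/c2.png

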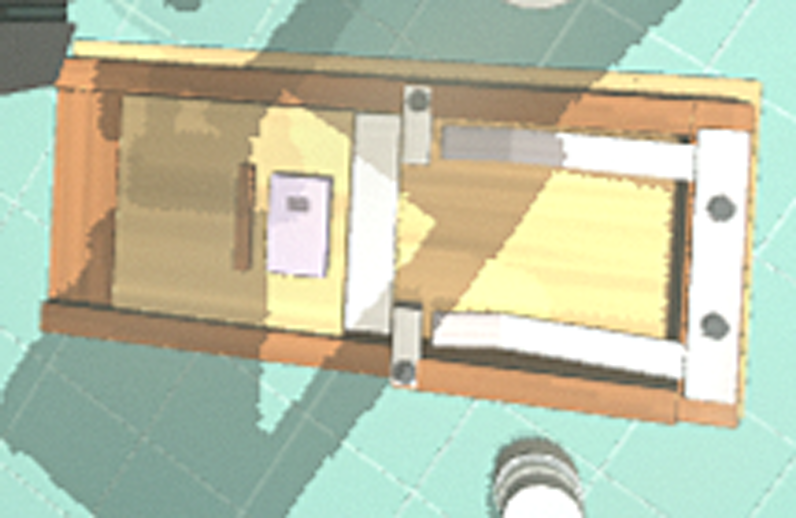

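```bash
python3 - <<'E'
from h import *
p=dict(np.load('w2.npz'))
a=np.radians(29.35);u=np.array([-np.sin(a),np.cos(a)]);n=np.array([np.cos(a),np.sin(a)])
def q(X,Y,z,l):
    w=atz(p,[310+Y/3.7,30+(795-X)/3.7],z)[:2]*1000; print(l,w.round(1),'along',(u@w).round(1),'across',(n@w).round(1))
q(404,125,.04,'lugU front top');q(391,345,.04,'lugL front top')
q(429,162,.04,'lugU inner rear');q(422,310,.04,'lugL inner rear')
q(430,163,.04,'')
q(351,120,.0345,'pal front U');q(343,333,.0345,'pal front L');q(123,97,.0345,'pal rear U');q(111,305,.0345,'pal rear L')
q(244,163,.0415,'bar rear U');q(235,268,.0415,'bar rear L')
q(400,190,.0225,'bed end');
q(697,130,.05,'stop face U');q(684,398,.05,'stop face L')
E
```

```text
lugU front top [556.   68.2] along -213.0 across 518.0
lugL front top [625.8 106.6] along -213.8 across 597.7
lugU inner rear [562.3  82.5] along -203.7 across 530.6
lugL inner rear [608.6 108.7] along -203.5 across 583.8
 [562.4  83. ] along -203.3 across 530.9
pal front U [565.7  51.4] along -232.5 across 518.2
pal front L [634.1  90.8] along -231.6 across 597.2
pal rear U [606.9 -26.8] along -320.9 across 515.8
pal rear L [678.6  12.3] along -321.9 across 597.5
bar rear U [600.1  27.2] along -270.5 across 536.4
bar rear L [635.2  45.2] along -272.0 across 575.8
bed end [579.5  80.2] along -214.1 across 544.4
stop face U [503.9 147.4] along -118.5 across 511.5
stop face L [580.9 191.2] along -118.1 across 600.0
```

```bash
python3 - <<'E'
from h import *
p=read_camera('top');W=cloud(p).reshape(-1,3)
m=(W[:,0]>.62)&(W[:,0]<.80)&(W[:,1]>-.1)&(W[:,1]<.3)&(W[:,2]>.05)&(W[:,2]<.2)
P=W[m];print(m.sum())
for y in np.arange(-.1,.3,.05):
    Q=P[(P[:,1]>=y)&(P[:,1]<y+.05)]
    if len(Q): print(round(y,2),[(round(a,2),round(Q[(Q[:,0]>=a)&(Q[:,0]<a+.03)][:,2].max(initial=0),3)) for a in np.arange(.62,.8,.03)])
E
```

```text
1
0.15 [(np.float64(0.62), np.float64(0.05)), (np.float64(0.65), np.float64(0.0)), (np.float64(0.68), np.float64(0.0)), (np.float64(0.71), np.float64(0.0)), (np.float64(0.74), np.float64(0.0)), (np.float64(0.77), np.float64(0.0)), (np.float64(0.8), np.float64(0.0))]
```

Request:
play_rows(motion=[[[25, 9, 0], -2.9], [[25, 8, -20], 0], [[25, 8, -40], 0], [[0, 0, -45], 0], [[0, 0, -45], 0]])

```text
t: 5.05
position: [0.6227, 0.0213, 0.1098]
eef_rot: [3.044, 0.778, 0.001]
force: [0.4, -0.7, -0.4]
opening: 0.004
```

Request:
play_rows(motion=[[[0, 0, -40], 0], [[0, 0, -10], 0], [[0, 0, 0], 0]])

```text
t: 5.35
position: [0.6207, 0.0211, 0.0596]
eef_rot: [-3.043, -0.777, 0.006]
force: [0.3, 0.2, -0.0]
opening: 0.003
```

```bash
python3 - <<'E'
from h import *
s=readout.state();print(s['t'],s['position'],s['eef_rot'],s['force'])
p=snap('wrist','w3.png');p=snap('side','s3.png')
cv2.imwrite('pics/s3c.png',cv2.resize(p['color'][170:280,220:350,::-1],None,fx=5,fy=5,interpolation=cv2.INTER_CUBIC))
E
```

```text
5.35 [0.6206982  0.02105504 0.05958746] [-3.04263291 -0.7769689   0.00639824] [ 0.27132421  0.24256362 -0.02571331]
```

View pics/w3.png

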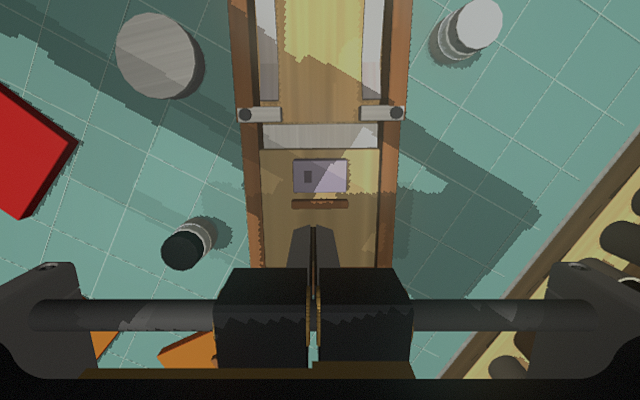

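View pics/s3c.png

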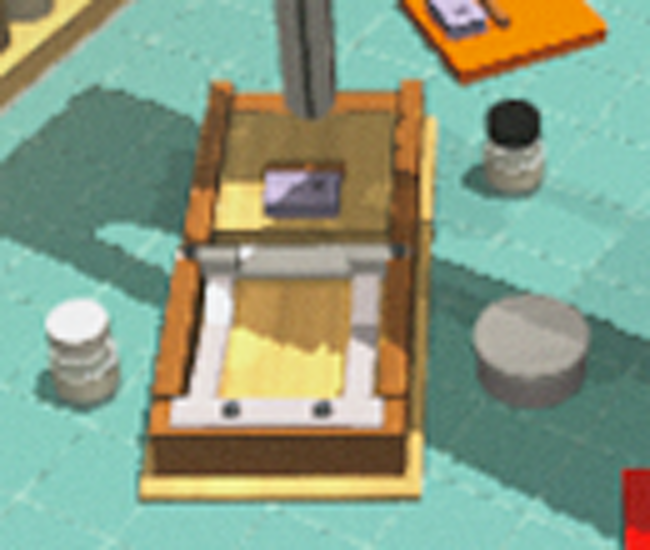

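The fingers are centred about 6 mm to one side and behind the thumb bar. I'll correct that and lower to about 3 mm above the plate.

Request:
play_rows(motion=[[[5, 3, 0], 0], [[0, 0, -12], 0], [[0, 0, -10], 0], [[0, 0, 0], 0]])

```text
t: 5.85
position: [0.6255, 0.0242, 0.0371]
eef_rot: [-3.043, -0.777, 0.006]
force: [-0.5, -1.2, -0.6]
opening: 0.009
```

```bash
cat >> h.py <<'E'
def st():
    s=readout.state();w=s['position'][:2]*1000
    a=np.radians(29.35);u=np.array([-np.sin(a),np.cos(a)]);n=np.array([np.cos(a),np.sin(a)])
    F=s['force'];print('t',s['t'],'tip jigx %.1f across %.1f z %.1f'%(u@w+213.5,n@w-557,s['position'][2]*1000),'F along %.1f across %.1f z %.1f'%(u@F[:2],n@F[:2],F[2]))
E
python3 -c "
from h import *
st();p=snap('wrist','w4.png')"
```

```text
t 5.85 tip jigx -72.0 across 0.0 z 37.1 F along -0.8 across -1.0 z -0.6
```

View pics/w4.png

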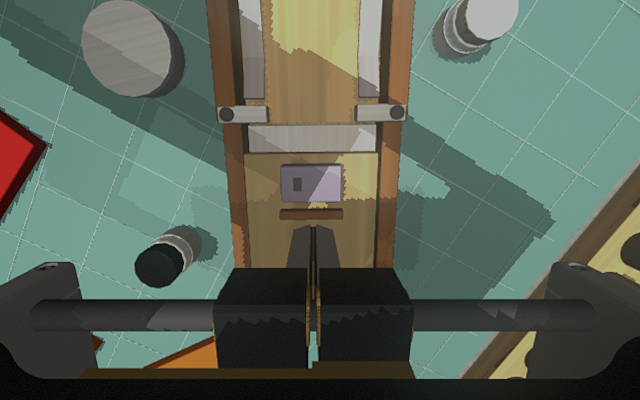

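Request:
play_rows(motion=[[[-2, 3.5, 0], 0], [[-2, 3.5, 0], 0], [[-2, 3.5, 0], 0], [[-2, 3.5, 0], 0], [[0, 0, 0], 0]])

```text
t: 6.4
position: [0.6188, 0.0388, 0.0398]
eef_rot: [-3.043, -0.779, -0.001]
force: [0.3, 0.0, -0.6]
opening: 0.007
```

```bash
python3 -c "
from h import *
st();p=snap('wrist','w5.png')"
```

```text
t 6.4 tip jigx -56.0 across 1.4 z 39.8 F along -0.1 across 0.3 z -0.6
```

View pics/w5.png

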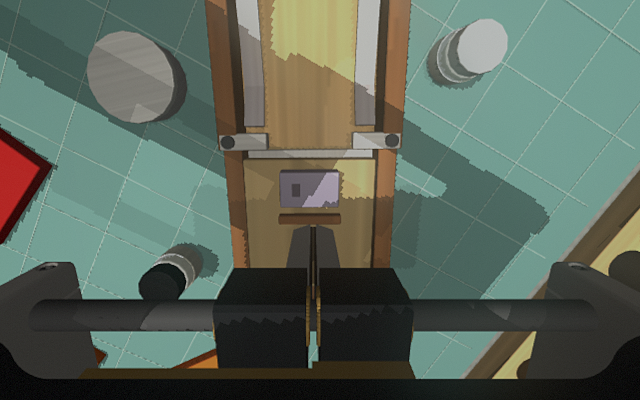

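The pallet is sliding forward and about 7 mm of bed still shows before the lugs. I'll lower slightly and continue.

Request:
play_rows(motion=[[[0, 0, -2], 0], [[-1.5, 2.6, 0], 0], [[-1, 1.7, 0], 0], [[0, 0, 0], 0]])

```text
t: 6.85
position: [0.6163, 0.0426, 0.0374]
eef_rot: [-3.044, -0.778, 0.0]
force: [-0.0, -0.2, -0.8]
opening: 0.006
```

```bash
python3 -c "
from h import *
st();p=snap('wrist','w6.png')
cv2.imwrite('pics/w6c.png',cv2.resize(p['color'][90:280,190:430,::-1],None,fx=3,fy=3,interpolation=cv2.INTER_CUBIC))"
```

```text
t 6.85 tip jigx -51.4 across 1.1 z 37.4 F along -0.2 across -0.1 z -0.8
```

View pics/w6c.png

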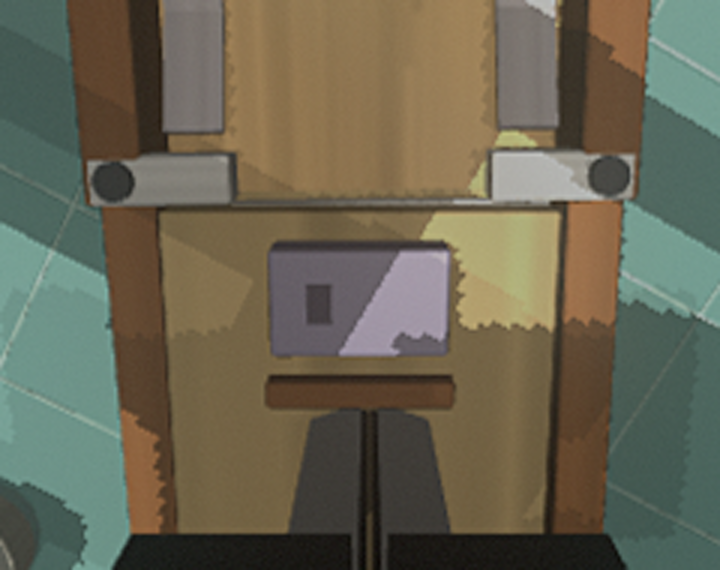

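The pallet's front edge is within 1–2 mm of the lugs and its rear edge is on the bed. Now I press down.

Request:
play_rows(motion=[[[0, 0, -3], 0], [[0, 0, -3], 0], [[0, 0, -2], 0], [[0, 0, 0], 0]])

```text
t: 7.3
position: [0.617, 0.0424, 0.0304]
eef_rot: [3.044, 0.778, 0.002]
force: [-0.8, 0.2, 5.6]
opening: 0.005
```

```bash
python3 -c "
from h import *
st()"
```

```text
t 7.3 tip jigx -51.9 across 1.6 z 30.4 F along 0.6 across -0.6 z 5.6
```

Request:
play_rows(motion=[[[0, 0, -2], 0], [[0, 0, -2], 0], [[0, 0, -1], 0], [[0, 0, 0], 0]])

```text
t: 7.7
position: [0.6171, 0.0424, 0.0268]
eef_rot: [3.043, 0.778, 0.003]
force: [-2.7, -0.1, 10.2]
opening: 0.004
```

```bash
python3 -c "
from h import *
st();p=snap('wrist','w7.png')
cv2.imwrite('pics/w7c.png',cv2.resize(p['color'][90:280,190:430,::-1],None,fx=3,fy=3,interpolation=cv2.INTER_CUBIC))"
```

```text
t 7.7 tip jigx -52.0 across 1.7 z 26.8 F along 1.2 across -2.4 z 10.2
```

View pics/w7c.png

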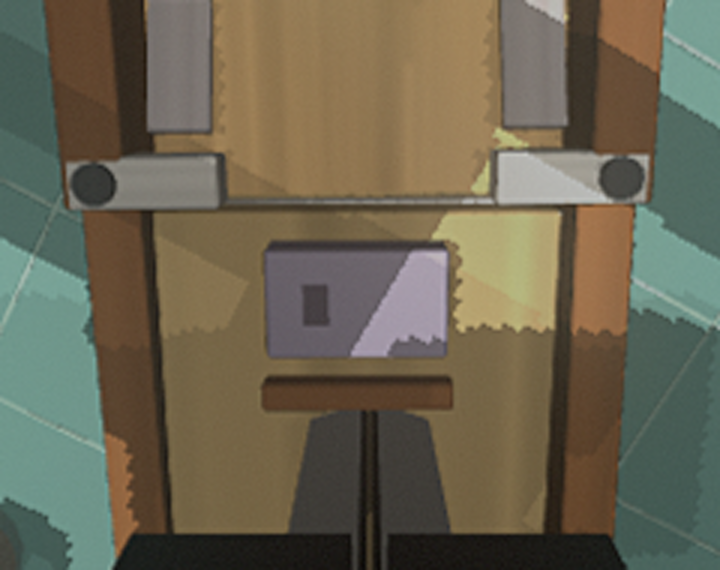

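Bed is nearly fully down at 10 N. I'll add press and begin the slide.

Request:
play_rows(motion=[[[0, 0, -2], 0], [[0, 0, -1], 0], [[-2, 3, 0], 0], [[-2, 3, 0], 0], [[0, 0, 0], 0]])

```text
t: 8.25
position: [0.6167, 0.0469, 0.0267]
eef_rot: [3.038, 0.776, 0.016]
force: [0.7, -4.4, 13.5]
opening: 0.009
```

```bash
python3 -c "
from h import *
st();p=snap('wrist','w8.png')
cv2.imwrite('pics/w8c.png',cv2.resize(p['color'][90:280,190:430,::-1],None,fx=3,fy=3,interpolation=cv2.INTER_CUBIC))"
```

```text
t 8.25 tip jigx -47.9 across 3.5 z 26.7 F along -4.2 across -1.5 z 13.5
```

View pics/w8c.png

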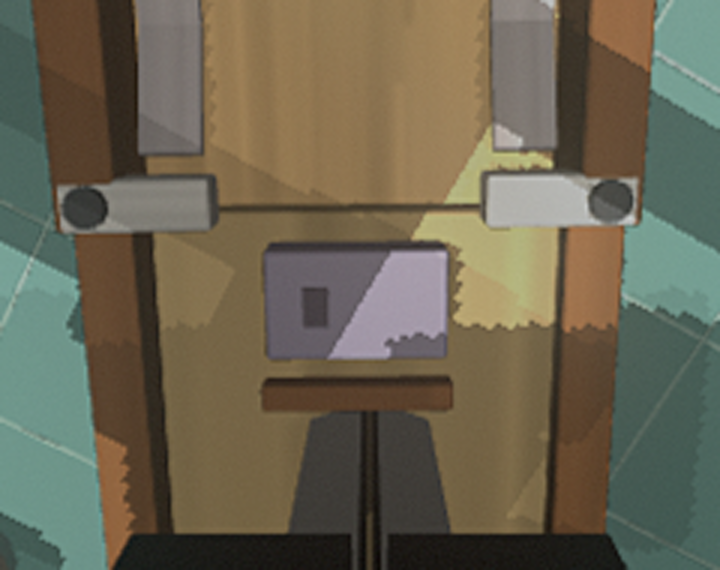

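The front edge is now under the lugs (row 208 lies between the lug faces). Continuing, with slight sideways correction.

Request:
play_rows(motion=[[[-4, 3.4, 0], 0], [[-2.5, 4.4, 0], 0], [[-2.5, 4.4, 0], 0], [[-2.5, 4.4, 0], 0], [[0, 0, 0], 0]])

```text
t: 8.8
position: [0.6055, 0.064, 0.0267]
eef_rot: [3.039, 0.777, 0.017]
force: [0.8, -2.1, 13.9]
opening: 0.004
```

```bash
python3 -c "
from h import *
st();p=snap('wrist','w9.png')
cv2.imwrite('pics/w9c.png',cv2.resize(p['color'][90:280,190:430,::-1],None,fx=3,fy=3,interpolation=cv2.INTER_CUBIC))"
```

```text
t 8.8 tip jigx -27.5 across 2.2 z 26.7 F along -2.3 across -0.3 z 13.9
```

View pics/w9c.png

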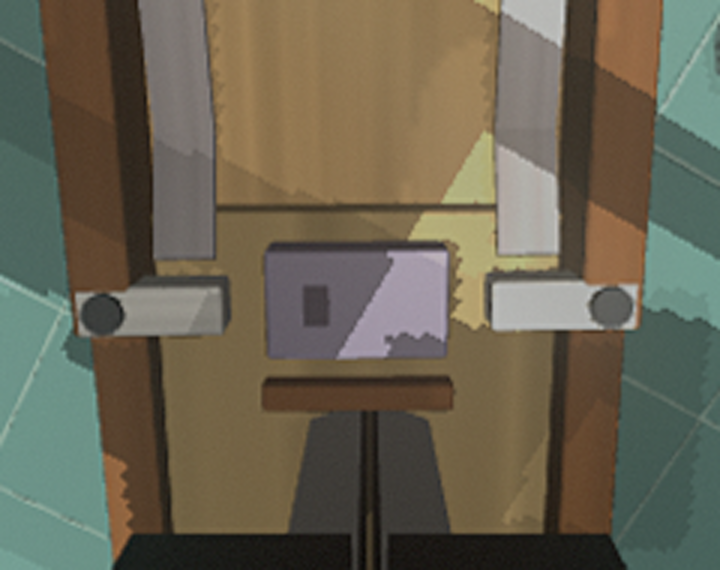

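The pallet slides in and the blades start over its front. Continuing.

Request:
play_rows(motion=[[[-3.4, 3.9, 0], 0], [[-2.5, 4.4, 0], 0], [[-2.5, 4.4, 0], 0], [[-2.5, 4.4, 0], 0], [[0, 0, 0], 0]])

```text
t: 9.35
position: [0.5953, 0.08, 0.0266]
eef_rot: [3.037, 0.776, 0.018]
force: [3.4, -5.1, 12.2]
opening: 0.004
```

```bash
python3 -c "
from h import *
st();p=snap('wrist','w10.png')
cv2.imwrite('pics/w10c.png',cv2.resize(p['color'][90:280,190:430,::-1],None,fx=3,fy=3,interpolation=cv2.INTER_CUBIC))"
```

```text
t 9.35 tip jigx -8.5 across 1.1 z 26.6 F along -6.1 across 0.4 z 12.2
```

View pics/w10c.png

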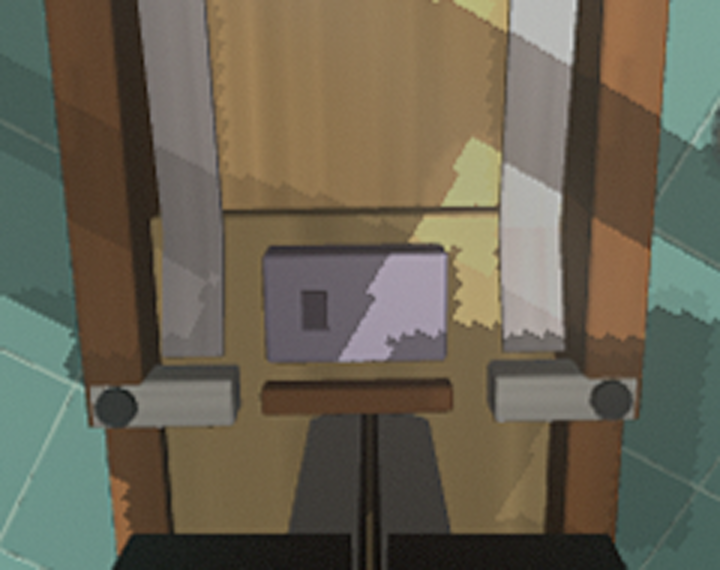

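Press harder before the half-way point, then continue.

Request:
play_rows(motion=[[[0, 0, -3], 0], [[-1, 1.8, -1], 0], [[-1.5, 2.6, 0], 0], [[-1.5, 2.6, 0], 0], [[-1.5, 2.6, 0], 0]])

```text
t: 9.9
position: [0.5933, 0.088, 0.0264]
eef_rot: [3.033, 0.773, 0.03]
force: [3.9, -6.5, 20.9]
opening: 0.005
```

```bash
python3 -c "
from h import *
st();p=snap('wrist','w11.png')
cv2.imwrite('pics/w11c.png',cv2.resize(p['color'][90:280,190:430,::-1],None,fx=3,fy=3,interpolation=cv2.INTER_CUBIC))"
```

```text
t 9.9 tip jigx -0.6 across 3.3 z 26.4 F along -7.6 across 0.2 z 20.9
```

View pics/w11c.png

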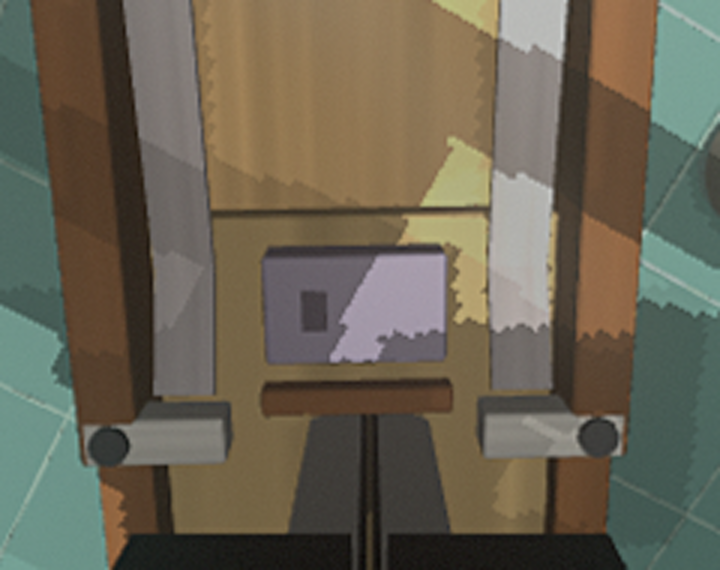

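Request:
play_rows(motion=[[[-2.5, 1.2, 0], 0], [[-2, 2.5, 0], 0], [[-1.5, 2.6, 0], 0], [[-1.5, 2.6, 0], 0], [[-2, 3.5, 0], 0]])

```text
t: 10.45
position: [0.5843, 0.1008, 0.0264]
eef_rot: [3.034, 0.773, 0.032]
force: [4.3, -8.5, 20.4]
opening: 0.004
```

```bash
python3 -c "
from h import *
st();p=snap('wrist','w12.png');p=snap('side','s12.png')
cv2.imwrite('pics/s12c.png',cv2.resize(p['color'][170:280,220:350,::-1],None,fx=5,fy=5,interpolation=cv2.INTER_CUBIC))"
```

```text
t 10.45 tip jigx 14.9 across 1.7 z 26.4 F along -9.5 across -0.5 z 20.4
```

View pics/s12c.png

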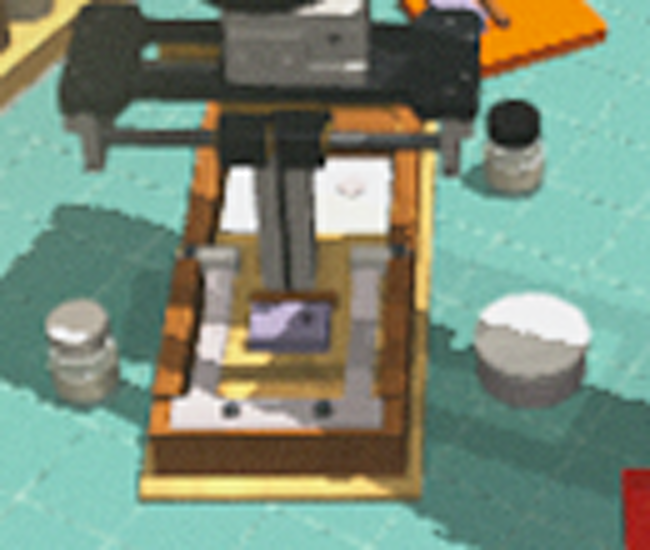

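The pallet is past the lugs and flat under the blades. Continuing to the stop.

Request:
play_rows(motion=[[[-3.3, 3.9, 0], 0], [[-2.5, 4.4, 0], 0], [[-2.5, 4.4, 0], 0], [[-2.5, 4.4, 0], 0], [[-2, 3.5, 0], 0]])

```text
t: 11.05
position: [0.5716, 0.122, 0.0262]
eef_rot: [3.035, 0.774, 0.032]
force: [5.5, -5.9, 8.7]
opening: 0.005
```

```bash
python3 -c "
from h import *
st();p=snap('wrist','w13.png')"
```

```text
t 11.05 tip jigx 39.7 across 1.0 z 26.2 F along -7.9 across 1.9 z 8.7
```

View pics/w13.png

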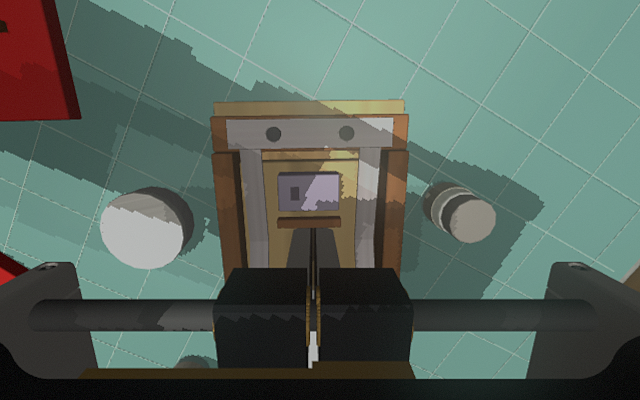

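About 5–7 mm remain to the stop (gap at rows 151–160). Finishing slowly until force rises.

Request:
play_rows(motion=[[[-1.5, 2.6, 0], 0], [[-1.5, 2.6, 0], 0], [[-1, 1.7, 0], 0], [[0, 0, 0], 0]])

```text
t: 11.5
position: [0.568, 0.1284, 0.0262]
eef_rot: [3.033, 0.774, 0.033]
force: [5.9, -9.0, 19.6]
opening: 0.008
```

```bash
python3 -c "
from h import *
st();p=snap('wrist','w14.png')
cv2.imwrite('pics/w14c.png',cv2.resize(p['color'][90:280,190:430,::-1],None,fx=3,fy=3,interpolation=cv2.INTER_CUBIC))"
```

```text
t 11.5 tip jigx 47.0 across 1.0 z 26.2 F along -10.8 across 0.8 z 19.6
```

View pics/w14c.png

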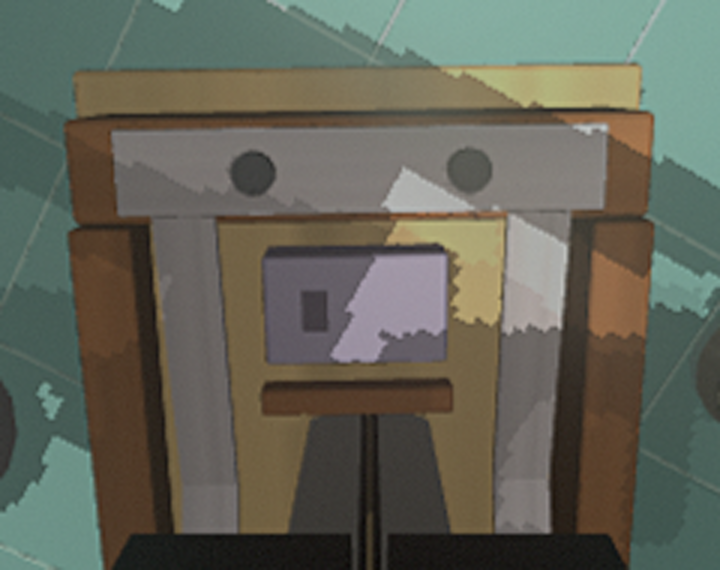

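It looks home. A further nudge, at reduced press, should show a rise in force if it is at the stop.

Request:
play_rows(motion=[[[0, 0, 2], 0], [[-1, 1.7, 0], 0], [[-1, 1.7, 0], 0], [[0, 0, 0], 0]])

```text
t: 11.95
position: [0.5678, 0.1285, 0.0263]
eef_rot: [3.027, 0.771, 0.036]
force: [13.5, -14.7, 9.8]
opening: 0.006
```

```bash
python3 -c "
from h import *
st()"
```

```text
t 11.95 tip jigx 47.2 across 1.0 z 26.3 F along -19.4 across 4.6 z 9.8
```

The force along the channel rose to 19 N with no further motion, so the pallet is at the stop. Now I'll back off a little, lift, and clear.

Request:
play_rows(motion=[[[2, -3.5, 2], 0], [[1, -2, 3], 0], [[0, 0, 15], 0], [[0, 0, 40], 0], [[5, -15, 40], 0]])

```text
t: 12.45
position: [0.5628, 0.1152, 0.1187]
eef_rot: [-3.042, -0.78, 0.006]
force: [0.5, 0.4, 0.4]
opening: 0.006
```

Request:
play_rows(motion=[[[0, -30, 35], 0], [[0, -30, 35], 0], [[0, -35, 20], 0], [[-10, -40, 0], 0], [[0, 0, 0], 0]])

```text
t: 12.95
position: [0.554, -0.0248, 0.2102]
eef_rot: [3.044, 0.768, 0.001]
force: [0.6, 0.6, -0.2]
opening: 0.005
```

```bash
python3 -c "
from h import *
st();p=snap('wrist','w15.png')
a=np.radians(29.35);u=np.array([-np.sin(a),np.cos(a)]);n=np.array([np.cos(a),np.sin(a)])
W=cloud(p);J=np.stack([W[...,:2]@u*1000+213.5,W[...,:2]@n*1000-557,W[...,2]*1000],-1)
for x0 in list(range(-90,0,15))+[-4]+list(range(3,100,8)):
    for lo,hi in ((-24,24),(29,39),(-39,-29)):
        m=(abs(J[...,0]-x0)<2)&(J[...,1]>lo)&(J[...,1]<hi)
        print(x0,(lo,hi),m.sum(),np.round(np.median(J[m][:,2]),1) if m.sum() else '',end=' | ')
    print()
c=p['color'][:,:,::-1]
cv2.imwrite('pics/w15b.png',c)
p=snap('side','s15.png')
cv2.imwrite('pics/s15c.png',cv2.resize(p['color'][170:280,220:350,::-1],None,fx=5,fy=5,interpolation=cv2.INTER_CUBIC))"
```

```text
t 12.95 tip jigx -79.7 across -86.3 z 210.2 F along 0.2 across 0.8 z -0.2
-90 (-24, 24) 177 22.1 | -90 (29, 39) 25 21.5 | -90 (-39, -29) 25 21.3 | 
-75 (-24, 24) 737 315.0 | -75 (29, 39) 24 21.5 | -75 (-39, -29) 25 21.2 | 
-60 (-24, 24) 851 324.2 | -60 (29, 39) 26 21.7 | -60 (-39, -29) 840 340.9 | 
-45 (-24, 24) 133 21.6 | -45 (29, 39) 24 21.5 | -45 (-39, -29) 26 21.4 | 
-30 (-24, 24) 135 21.5 | -30 (29, 39) 26 21.6 | -30 (-39, -29) 24 21.2 | 
-15 (-24, 24) 132 21.5 | -15 (29, 39) 30 21.8 | -15 (-39, -29) 32 21.5 | 
-4 (-24, 24) 142 21.6 | -4 (29, 39) 24 21.5 | -4 (-39, -29) 24 21.5 | 
3 (-24, 24) 133 13.0 | 3 (29, 39) 40 38.9 | 3 (-39, -29) 36 39.1 | 
11 (-24, 24) 142 24.9 | 11 (29, 39) 30 25.3 | 11 (-39, -29) 26 25.5 | 
19 (-24, 24) 144 25.1 | 19 (29, 39) 33 34.6 | 19 (-39, -29) 26 34.9 | 
27 (-24, 24) 144 24.9 | 27 (29, 39) 37 31.8 | 27 (-39, -29) 30 31.9 | 
35 (-24, 24) 158 25.0 | 35 (29, 39) 34 28.8 | 35 (-39, -29) 36 28.2 | 
43 (-24, 24) 156 24.9 | 43 (29, 39) 33 28.3 | 43 (-39, -29) 36 28.1 | 
51 (-24, 24) 157 25.0 | 51 (29, 39) 33 29.2 | 51 (-39, -29) 34 29.2 | 
59 (-24, 24) 156 31.8 | 59 (29, 39) 36 30.3 | 59 (-39, -29) 35 30.1 | 
67 (-24, 24) 249 25.7 | 67 (29, 39) 35 31.4 | 67 (-39, -29) 37 31.4 | 
75 (-24, 24) 169 36.7 | 75 (29, 39) 46 32.5 | 75 (-39, -29) 38 32.9 | 
83 (-24, 24) 180 36.8 | 83 (29, 39) 40 33.8 | 83 (-39, -29) 38 33.7 | 
91 (-24, 24) 64 25.5 | 91 (29, 39) 50 34.8 | 91 (-39, -29) 40 34.8 | 
99 (-24, 24) 226 37.0 | 99 (29, 39) 42 37.3 | 99 (-39, -29) 49 37.2 |
```

View pics/w15.png

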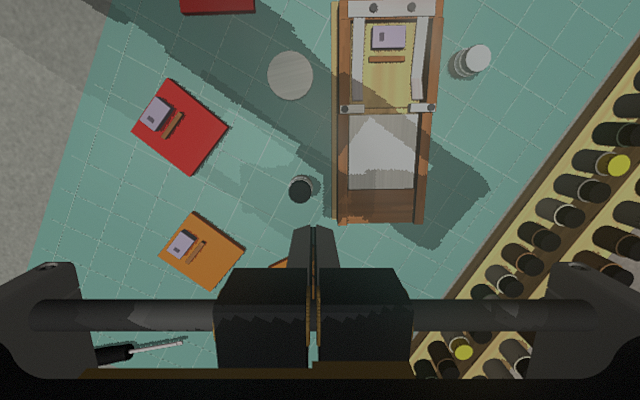

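View pics/s15c.png

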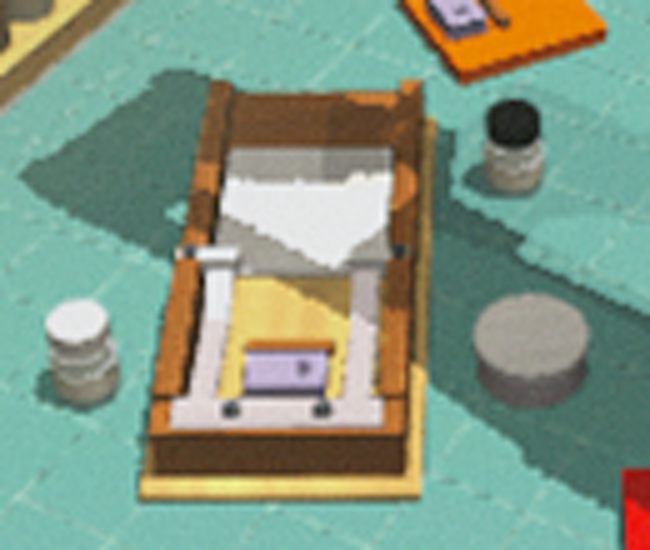

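```bash
python3 -c "
from h import *
print(arm.close_job())"
```

```text
the job is handed in; nothing more can be done
None
```

The pallet is in the jig and, by my checks, fully home at the end stop with the bed sprung up behind it. I handed the job in at about 13 s of the 48 s; it reports no verdict.

**What I did:** With closed fingertips I pushed the pallet by its thumb bar to within 1–2 mm of the lugs. There I pressed the bed down: the fingertip was about 7.7 mm below the pallet's starting top face at 10 N. I then slid the pallet under the lugs and leaf spring with about 12–21 N of press. In the last stretch the reading dipped to about 9 N once.

**At the stop:** One more nudge raised the force along the channel to 19 N without moving the pallet, so I backed off and lifted clear.

**Last checks after clearing:**

| Check | Reading | Expected |
|---|---|---|
| Bed top | about 22 mm, level across | 22.5 mm (up) |
| Pallet top | about 25 mm, flat | 26 mm |
| Pallet rear edge | between jig x 3 and 11 mm | 6 mm |
| Leaf blades at the bend | about 28 mm | 23 mm at rest, so riding on the pallet |

- **Depth offset:** all the depth heights read about 1 mm low by the same amount, which fits the camera calibration.
- **Not measured directly:** I inferred the bed and leaf joint values during the two pressing steps from fingertip height, force and pictures.
- **Bystanders:** the pots and tin near the jig looked unmoved in the side pictures. I didn't measure any of the bystanders again.

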